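# Slide a blank tile under the hand-rest bridge

### The arm

A 7-joint arm with a two-finger parallel gripper is mounted at the origin on the work surface; the furniture and walls round the work are solid. World frame = base frame: x ahead of the robot, y to its left, z up, the work surface at z = 0. Lengths are in m, angles in rad, forces in N, time in s.
With the tool pointing down it reaches from about 0.425 to 0.925 m from the base axis. Payload 6.8 kg.
Tool frame: the origin (TCP) lies midway between the tips of the shut fingers; the grasp point (between the pads) lies 19 mm behind it; x points along the fingers, y is the direction in which the jaws open and shut, and the axes are right-handed (so a half turn about x gives the same grasp; the last joint's range is limited). The gripper opens to 85 mm and grips with 20 to 120 N. Pads are 22 mm wide; open, the fingers measure 114 mm over their backs; the gripper's body (76 mm by 85 mm) begins 54 mm behind the grasp point. The pads swing forward as they close: fully open they stand 13 mm farther back than shut.
Start: joints at [1.121, 0.477, 0.022, 1.555, -0.011, 1.109, -0.083], TCP at [0.226, -0.636, 0.231] pointing down, gripper open.
Joint ranges: [-2.96, 2.96], [-0.34, 2.1], [-1.41, 1.46], [0.24, 2.44], [-1.37, 4.51], [0.17, 1.92], [-2.96, 2.96]. Speed limits (rad/s): [2.39, 2.39, 3.14, 3.14, 3.14, 3.14, 3.14].

### API

Orientations are given as a rotation vector (axis times angle).
In Python, from bench import r gives the robot as it stands.
- The arm moves only by the tool carry_out, never from a script. Its argument "targets" is one flat list of numbers, 7 for each row, row after row: the finger opening in m, from 0 to 0.0854, then the shift along the tool's x, y, z in m, then the turn, a rotation vector about the tool's x, y, z in units of 5 degrees (1.0 is 5 degrees). A call has 1 to 12 rows; each row is the pose to reach, as a shift and turn from the pose measured when the call began, along the tool's axes at that moment; what a row does not reach only later rows make up. A row lasts 1/8 s, in which the tool goes at most 62.5 mm and 10.7 degrees, less where a joint would pass 70% of its speed; a pose out of reach is approached as far as the arm can. A call with a gripper value outside its range is refused whole. The fingers move at their own pace and stop on an object; "squeeze" is the grip in N (left out, the last holds). Time passes only in rows, so rows that repeat a pose let the fingers close. It gives the time, the measured TCP pose, the force and the opening at its end, in the units of the state.
- r.get_obs(): the state, without advancing time (a new reading comes with each control period).
- r.grab_frame(name): name is "scene" or "top"; returns the picture (384x512x3 uint8, blue, green, red); there is no depth.
- r.camera_info(name): a dict with "fx", "fy", "cx", "cy" (pixels), "D" ([k1, k2, p1, p2, k3] as OpenCV has them; the pictures are not rectified), "xyz" and "orientation" of the camera in the world. Camera axes: x right, y up, looking along -z (the intrinsics and any distortion apply to the point x, -y, -z); pixel columns grow to the right and rows downward; lengths in m; the calibration is good to about 2 mm. A picture is of the moment at which its call begins. camera_info takes no time and is no camera call.
- r.hand_in(): hands the job in, once; it reports no verdict.
The state is a dict: "clock": time; "joints": joint angles; "qvel": joint speeds; "tau": joint torques, N m; "tcp_pos": TCP position; "orientation": TCP orientation; "contact_force": force on the tool from outside, world axes, zero at the start; "moment": the same for the moment, N m; "grip_width": finger opening in m.
Only numpy, scipy, OpenCV 4.12 (cv2) and the standard library are available. Lean on these libraries where they do the work, as an engineer would, in place of code of your own. Each camera call takes 0.05 s, during which the arm holds its last target. There are 200 camera calls.

### The job

Push the loose plain terracotta tile flat along the table, in through the open mouth of the low wooden hand-rest bridge and on until its leading edge lies flush against the brass stop bar at the far end, ready for decorating. Only push it with the fingers: never grip it, lift it or let it tip, and leave everything else on the table where it is. Finish with the hand clear of everything.

Things in the scene. Friction and masses are not known exactly. Their poses are not given: they have to be found in the camera images.
- tile: plain unglazed terracotta tile, 200 x 200 x 12 mm, 0.6 to 0.95 kg, loose, lying flat on the table to the right of the bridge (-y side), turned up to 0.35 rad; origin at the centre of its underside, z up, x and y along its edges
- bridge: low wooden hand-rest bridge screwed to the table, turned up to 0.2 rad: a dark board (274 mm along x, 90 mm along y, centred on the origin) on two pale side rails. Origin on the table in the middle of the tile's seat, z up; the tile enters along +y from the open -y side. Board's underside 17 mm above the table (5 mm above the tile), its top 33 mm
- bridge_mouth (a point): point on the table midway between the rail noses, at the bridge's y = -85 mm; axes as the bridge's. Rails 17 mm high, inner faces at the bridge's x = -107 and +107 mm, outer at -137 and +137 mm, from y = +118 mm to the rounded noses (radius 15 mm) ending here
- bridge_stop (a point): point on the table at the middle of the brass stop bar's face, at the bridge's y = +101 mm; axes as the bridge's. Bar 17 mm high, across the whole end. A tile fully home has its centre 100 mm in front of this (bridge's y = +1 mm), edges parallel to the bridge's, and sticks out 54 mm from the board on the mouth side
- bottle: slip bottle with a grey lower half, white cap and thin metal nozzle, 49 mm across, 195 mm tall, standing; origin under its centre. Leave it alone
- brush_jar: jar of brushes, 74 mm across, 288 mm tall, standing; origin under its centre. Leave it alone
- bowl: small grey bowl, 116 mm across, 42 mm high; origin under its centre. Leave it alone
- brush: paint brush with a wooden handle, 212 mm long, 12 mm thick, lying along its x; origin under its centre. Leave it alone
- marker: white and blue marker pen, 135 mm long, 17 mm thick, lying along its y; origin under its centre. Leave it alone
- masking_tape: roll of masking tape lying flat, 96 mm across, 25 mm high; origin under its centre. Leave it alone
- pencil: red pencil, 142 mm long, 7 mm thick, lying along its y; origin under its centre. Leave it alone

How it is judged:
By the outcome, as a careful person would: the job done as asked, in the order asked, and still so for the second after the job is handed in, with the robot touching nothing.
It also fails if it takes over 72 s, if anything falls off the work surface, if the arm or the gripper's body presses on something with over 40 N, if the wrist force passes 120 N, or if a joint passes its speed limit or range.

## Working session

There is one attempt and no reset: what is moved stays moved. The work goes in short steps, Python scripts to look and compute and a tool call to move; the robot and the scene stay as the last step left them, time stands still between calls to the robot, and variables do not carry over. Pictures are saved under pics/ and viewed, about 8 in all and at most 12, crops included, and the job is handed in when it is done.

Besides the shell and the picture viewer there is one more tool, called after "Request:" by a JSON object that holds its "method" and its "body", one argument or row to a line. carry_out: Moves the arm, as the interface text tells. Its arguments: {"type":"object","properties":{"targets":{"type":"array","items":{"type":"number"}},"squeeze":{"type":"number"}},"required":["targets"]}

```bash
mkdir -p pics; python3 - <<'E'
from bench import r
import cv2
for n in("scene","top"):
    cv2.imwrite(f"pics/{n}0.png",r.grab_frame(n)); print(n,r.camera_info(n))
print(r.get_obs())
E
```

```text
scene {'fx': 392.90466696073145, 'fy': 392.90466696073145, 'cx': 254.57336101424758, 'cy': 191.0578918351122, 'D': array([-0.08774003,  0.        ,  0.        ,  0.        ,  0.        ]), 'xyz': array([-0.48468992, -0.67088509,  0.78052359]), 'orientation': array([ 0.94581547, -0.47680331, -0.83654153])}
top {'fx': 470.9704588266975, 'fy': 470.9704588266975, 'cx': 259.2811719207629, 'cy': 195.90136169272674, 'D': array([0.0584075, 0.       , 0.       , 0.       , 0.       ]), 'xyz': array([0.20778791, 0.04216368, 1.43146303]), 'orientation': array([ 0.16338227, -0.14526213, -1.55446225])}
{'clock': 0.1, 'joints': array([ 1.12089673,  0.47775972,  0.02236924,  1.55634167, -0.01150338,
        1.10931485, -0.0831093 ]), 'qvel': array([-2.33819018e-03,  3.37947060e-04,  8.35705544e-05, -3.04060717e-03,
       -2.32351391e-04,  4.20692594e-04, -1.69030906e-03]), 'tau': array([ 4.54956302e-03, -5.97758532e+01,  1.61379363e+00, -2.81953311e+01,
        1.28400096e-02,  5.05589240e-03, -2.19507774e-05]), 'tcp_pos': array([ 0.22604368, -0.63545737,  0.23039972]), 'orientation': array([ 2.03610775,  0.35315502, -2.03697435]), 'contact_force': array([-0.39219032, -0.20853635,  0.27690825]), 'moment': array([-0.04734231,  0.03629904,  0.01938509]), 'grip_width': 0.08522492915489194}
```

View pics/top0.png

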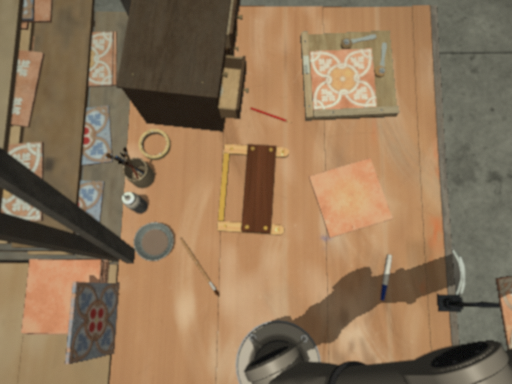

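View pics/scene0.png

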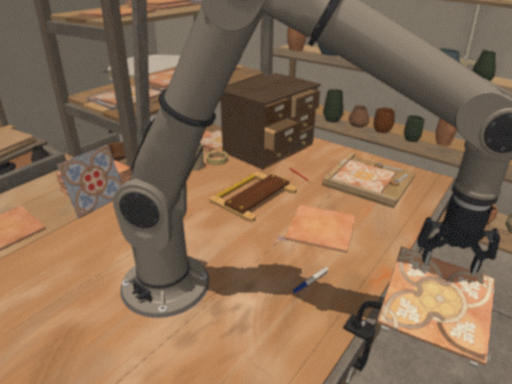

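The top view shows the tile at about (350,197), the bridge at about (253,188) with its mouth facing right, the marker at (387,277) and the base at (278,355). I'll zoom in for corners.

```bash
cat > h.py <<'E'
import numpy as np, cv2
from scipy.spatial.transform import Rotation as R
from bench import r
def ray(cam,uv):
    c=r.camera_info(cam);K=np.array([[c['fx'],0,c['cx']],[0,c['fy'],c['cy']],[0,0,1]])
    p=cv2.undistortPoints(np.float64(uv).reshape(-1,1,2),K,c['D']).reshape(-1,2)
    d=np.c_[p[:,0],-p[:,1],-np.ones(len(p))]
    return c['xyz'],R.from_rotvec(c['orientation']).apply(d)
def w(cam,uv,z):
    o,d=ray(cam,uv); return o+d*((z-o[2])/d[:,2:])
def px(cam,P):
    c=r.camera_info(cam);K=np.array([[c['fx'],0,c['cx']],[0,c['fy'],c['cy']],[0,0,1]])
    q=R.from_rotvec(c['orientation']).inv().apply(np.float64(P)-c['xyz'])*[1,-1,-1]
    return cv2.projectPoints(q.reshape(-1,1,3),np.zeros(3),np.zeros(3),K,c['D'])[0].reshape(-1,2)
def crop(img,x0,y0,x1,y1,s,name):
    cv2.imwrite(name,cv2.resize(img[y0:y1,x0:x1],None,fx=s,fy=s,interpolation=cv2.INTER_CUBIC))
E
python3 - <<'E'
from h import *
crop(cv2.imread('pics/top0.png'),210,130,400,250,4,'pics/c0.png')
print(w('top',[[253,188],[350,197],[278,355],[387,277]],0))
E
```

```text
[[ 0.51803134  0.08030193  0.        ]
 [ 0.49244623 -0.21944543  0.        ]
 [ 0.02574721  0.00092262  0.        ]
 [ 0.25119154 -0.32191674  0.        ]]
```

View pics/c0.png

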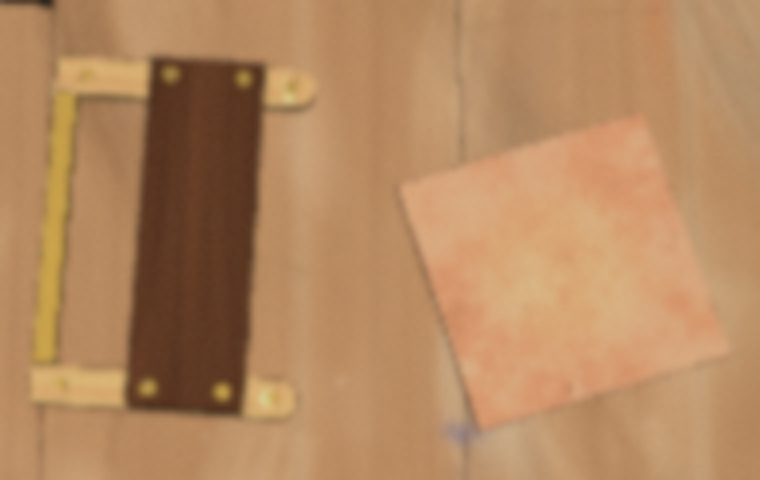

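```bash
cat >> h.py <<'E'
from scipy.optimize import least_squares
def fit(cam,local,uv,p0):
    local=np.float64(local)
    def pts(p): 
        c,s=np.cos(p[2]),np.sin(p[2]); return np.c_[p[0]+c*local[:,0]-s*local[:,1],p[1]+s*local[:,0]+c*local[:,1],local[:,2]]
    q=least_squares(lambda p:(px(cam,pts(p))-uv).ravel(),p0)
    return q.x,(px(cam,pts(q.x))-uv).round(2)
def unc(a,x0,y0,s): return (np.float64(a)+.5)/s-.5+[x0,y0]
E
python3 - <<'E'
from h import *
b=unc([[153,58],[265,64],[242,414],[127,408]],210,130,4)
t=unc([[400,186],[643,114],[732,352],[483,430]],210,130,4)
# bridge local: image top = +x? image up=world +x, left=+y; 
B=[[.137,.045,.033],[.137,-.045,.033],[-.137,-.045,.033],[-.137,.045,.033]]
T=[[.1,.1,.012],[.1,-.1,.012],[-.1,-.1,.012],[-.1,.1,.012]]
print(fit('top',B,b,[.5,.08,0])); print(fit('top',T,t,[.5,-.2,0.3]))
# stop bar face top edge ends, rails inner
s=unc([[76,96],[58,362],[316,90],[297,400]],210,130,4)
print(w('top',s,.017))
print(w('top',t,.012), w('top',b,.033))
g=cv2.cvtColor(cv2.imread('pics/top0.png'),cv2.COLOR_BGR2GRAY)
E
```

```text
(array([ 0.51166313,  0.06163481, -0.05520076]), array([[-0.55, -0.42],
       [ 0.49, -0.14],
       [ 0.71,  0.49],
       [-0.66,  0.01]]))
(array([ 0.4907262 , -0.21910569,  0.3109988 ]), array([[-0.45, -0.21],
       [ 0.16, -0.88],
       [ 0.51,  0.55],
       [-0.23,  0.46]]))
[[ 0.62326365  0.15744454  0.017     ]
 [ 0.41383363  0.1659743   0.017     ]
 [ 0.6297586  -0.02953749  0.017     ]
 [ 0.38677729 -0.01516634  0.017     ]]
[[ 0.55467463 -0.09468391  0.012     ]
 [ 0.61371188 -0.28312441  0.012     ]
 [ 0.42777239 -0.34346998  0.012     ]
 [ 0.36631634 -0.15523132  0.012     ]] [[0.64960116 0.09727929 0.033     ]
 [0.64551037 0.0106441  0.033     ]
 [0.37383156 0.02640065 0.033     ]
 [0.37741504 0.11216956 0.033     ]]
```

```bash
cat >> h.py <<'E'
BR=np.array([.5117,.0616,-.0552])
def b2w(x,y,b=BR):
    c,s=np.cos(b[2]),np.sin(b[2]); return np.array([b[0]+c*x-s*y,b[1]+s*x+c*y])
def go(pos,yaw=None):
    "tool-frame shift (m) and turn (5deg units) to world pos, tool down with jaws at yaw"
    o=r.get_obs(); R0=R.from_rotvec(o['orientation'])
    best=None
    for f in(0,np.pi):
        a=yaw+f; y=np.array([np.cos(a),np.sin(a),0]); x=np.array([0,0,-1.]); 
        t=(R0.inv()*R.from_matrix(np.c_[x,y,np.cross(x,y)])).as_rotvec()
        if best is None or np.linalg.norm(t)<np.linalg.norm(best): best=t
    print('shift',R0.inv().apply(np.array(pos)-o['tcp_pos']).round(4),'turn',(best/np.radians(5)).round(3))
def st():
    o=r.get_obs(); M=R.from_rotvec(o['orientation']).as_matrix()
    print('t',o['clock'].__round__(2),'tcp',o['tcp_pos'].round(4),'jawyaw',np.arctan2(M[1,1],M[0,1]).round(4),'F',o['contact_force'].round(1),'w',round(o['grip_width'],4)); print('axes x,y,z cols\n',M.round(3),o['joints'].round(2))
E
python3 - <<'E'
from h import *
st(); p=b2w(-.005,-.47); print(p); go([*p,.1],BR[2])
E
```

```text
t 0.1 tcp [ 0.226  -0.6355  0.2304] jawyaw -1.229 F [-0.4 -0.2  0.3] w 0.0852
axes x,y,z cols
 [[-0.001  0.335 -0.942]
 [ 0.002 -0.942 -0.335]
 [-1.    -0.002  0.   ]] [ 1.12  0.48  0.02  1.56 -0.01  1.11 -0.08]
[ 0.48077679 -0.40740827]
shift [ 0.1306 -0.1293 -0.3165] turn [-1.3451e+01 -1.0000e-02  1.8000e-02]
```

Request:
{"method": "carry_out", "body": {
  "targets": [0.085, 0, -0.012, -0.03, -1.2, 0, 0, 0.085, 0, -0.024, -0.06, -2.4, 0, 0, 0.085, 0, -0.036, -0.09, -3.6, 0, 0, 0.085, 0, -0.048, -0.12, -4.8, 0, 0, 0.085, 0, -0.06, -0.15, -6.0, 0, 0, 0.085, 0, -0.072, -0.18, -7.2, 0, 0, 0.085, 0, -0.084, -0.21, -8.4, 0, 0, 0.085, 0.02, -0.096, -0.24, -9.6, 0, 0, 0.085, 0.05, -0.108, -0.27, -10.8, 0, 0, 0.085, 0.08, -0.12, -0.3, -12.0, 0, 0, 0.085, 0.1, -0.129, -0.3165, -13.45, 0, 0, 0.085, 0.13, -0.129, -0.3165, -13.45, 0, 0]
}}

```text
clock: 1.6
tcp_pos: [0.4828, -0.4047, 0.0987]
orientation: [1.247, 1.188, -1.243]
contact_force: [0.0, -1.0, 0.4]
grip_width: 0.0853
```

```bash
python3 - <<'E'
from h import *
st(); p=b2w(-.005,-.47); go([*p,-.008],BR[2])
E
```

```text
t 1.6 tcp [ 0.4828 -0.4047  0.0987] jawyaw -0.0486 F [ 0.  -1.   0.4] w 0.0853
axes x,y,z cols
 [[ 0.     0.999 -0.049]
 [ 0.003 -0.049 -0.999]
 [-1.     0.    -0.003]] [ 0.82  0.57 -0.3   1.76  0.21  0.85  0.38]
shift [ 0.1067 -0.0019  0.0032] turn [ 0.076 -0.038 -0.   ]
```

```bash
python3 - <<'E'
from h import *
p=b2w(.015,-.46); go([*p,-.008],BR[2])
E
```

```text
shift [ 0.1067  0.0181 -0.0067] turn [ 0.076 -0.038 -0.   ]
```

Request:
{"method": "carry_out", "body": {
  "targets": [0.085, 0.02, 0.018, -0.002, 0.076, -0.038, 0, 0.085, 0.045, 0.018, -0.002, 0.076, -0.038, 0, 0.085, 0.07, 0.018, -0.002, 0.076, -0.038, 0, 0.085, 0.085, 0.018, -0.002, 0.076, -0.038, 0, 0.085, 0.095, 0.018, -0.002, 0.076, -0.038, 0, 0.085, 0.1, 0.018, -0.002, 0.076, -0.038, 0, 0.085, 0.104, 0.018, -0.002, 0.076, -0.038, 0, 0.085, 0.104, 0.018, -0.002, 0.076, -0.038, 0]
}}

```text
clock: 2.6
tcp_pos: [0.5011, -0.4034, -0.005]
orientation: [1.25, 1.182, -1.25]
contact_force: [-0.2, -0.4, 0.0]
grip_width: 0.085
```

```bash
python3 - <<'E'
from h import *
st(); p=b2w(.015,-.36); go([*p,-.006],BR[2])
crop(r.grab_frame('scene'),220,170,400,290,4,'pics/s1.png')
E
```

```text
t 2.6 tcp [ 0.5011 -0.4034 -0.005 ] jawyaw -0.0554 F [-0.2 -0.4  0. ] w 0.085
axes x,y,z cols
 [[ 0.     0.998 -0.055]
 [-0.    -0.055 -0.998]
 [-1.     0.     0.   ]] [ 0.76  0.72 -0.25  1.76  0.27  0.69  0.31]
shift [ 9.000e-04 -1.000e-04 -1.049e-01] turn [-0.002  0.003 -0.005]
```

View pics/s1.png

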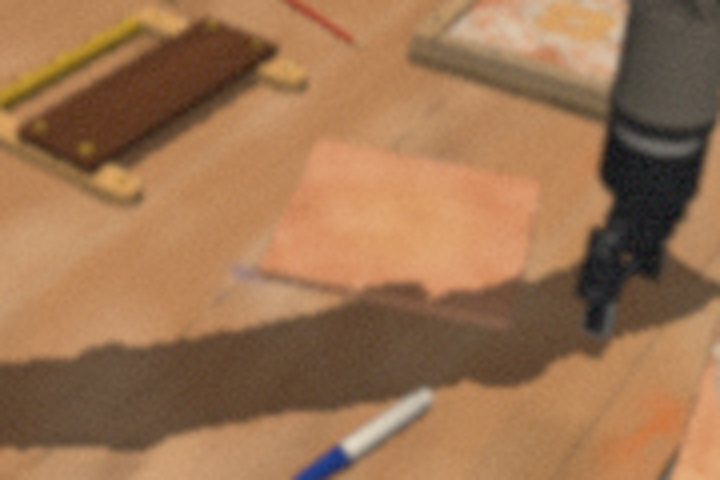

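Request:
{"method": "carry_out", "body": {
  "targets": [0.085, 0.004, 0, -0.01, 0, 0, 0, 0.085, 0.004, 0, -0.022, 0, 0, 0, 0.085, 0.004, 0, -0.034, 0, 0, 0, 0.085, 0.004, 0, -0.042, 0, 0, 0, 0.085, 0.004, 0, -0.049, 0, 0, 0, 0.085, 0.004, 0, -0.056, 0, 0, 0, 0.085, 0.004, 0, -0.063, 0, 0, 0, 0.085, 0.004, 0, -0.07, 0, 0, 0, 0.085, 0.004, 0, -0.077, 0, 0, 0, 0.085, 0.004, 0, -0.084, 0, 0, 0, 0.085, 0.004, 0, -0.091, 0, 0, 0, 0.085, 0.004, 0, -0.098, 0, 0, 0]
}}

```text
clock: 4.15
tcp_pos: [0.5064, -0.3056, -0.0089]
orientation: [1.25, 1.182, -1.25]
contact_force: [-1.1, -5.3, -0.3]
grip_width: 0.0853
```

```bash
python3 - <<'E'
from h import *
st()
crop(r.grab_frame('top'),210,130,400,250,4,'pics/c2.png')
E
```

```text
t 4.15 tcp [ 0.5064 -0.3056 -0.0089] jawyaw -0.0555 F [-1.1 -5.3 -0.3] w 0.0853
axes x,y,z cols
 [[ 0.     0.998 -0.055]
 [-0.001 -0.055 -0.998]
 [-1.     0.     0.001]] [ 0.62  0.67 -0.25  1.9   0.27  0.61  0.15]
```

View pics/c2.png

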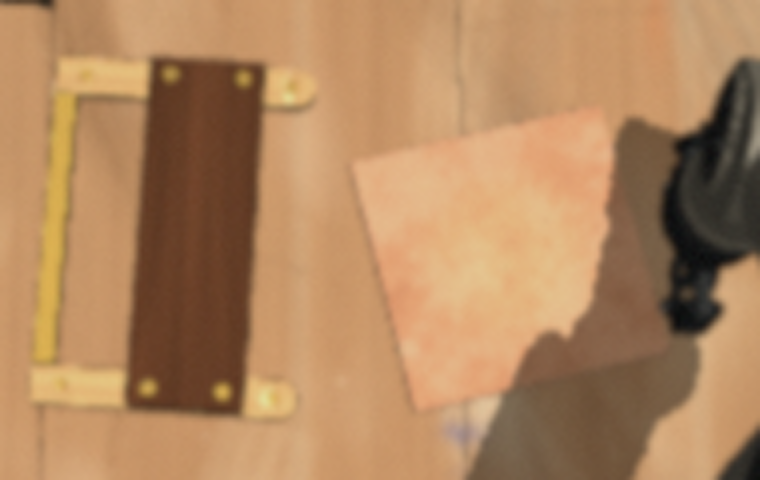

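```bash
cat >> h.py <<'E'
T=[[.1,.1,.012],[.1,-.1,.012],[-.1,.1,.012],[-.1,-.1,.012]]
def w2b(p,b=BR):
    c,s=np.cos(b[2]),np.sin(b[2]); d=np.array(p[:2])-b[:2]; return np.array([c*d[0]+s*d[1],-s*d[0]+c*d[1]])
def tile(c,p0=[.5,-.2,0],o=(210,130)):
    "corners in order +x+y, +x-y, -x+y, -x-y (crop x4 pixels); prints tile pose in bridge axes"
    p,e=fit('top',T[:len(c)],unc(c,*o,4),p0); print('tile',w2b(p).round(4),'rel yaw',round(p[2]-BR[2],4),'err',e.tolist()); return p
E
python3 - <<'E'
from h import *
p=tile([[354,161],[604,106],[414,411],[668,352]]); a=p[2]
c=p[:2]+R.from_rotvec([0,0,a]).as_matrix()[:2,:2]@[-.1,-.1]; print('rear corner bridge',w2b(c)); print('tcp bridge',w2b(r.get_obs()['tcp_pos']))
E
```

```text
tile [ 0.002  -0.2398] rel yaw 0.2834 err [[-0.45, -0.29], [-0.2, -0.16], [-0.17, -0.12], [0.79, 0.52]]
rear corner bridge [-0.06609073 -0.36372186]
tcp bridge [ 0.01507954 -0.36551385]
```

Request:
{"method": "carry_out", "body": {
  "targets": [0.085, 0, 0, 0.012, 0, 0, 0, 0.085, 0, -0.008, 0.018, 0, 0, 0, 0.085, 0, -0.015, 0.018, 0, 0, 0, 0.085, 0, -0.015, 0.01, 0, 0, 0, 0.085, 0, -0.016, 0.003, 0, 0, 0, 0.085, 0, -0.018, -0.003, 0, 0, 0, 0.085, 0, -0.02, -0.009, 0, 0, 0, 0.085, 0, -0.022, -0.015, 0, 0, 0, 0.085, 0, -0.024, -0.021, 0, 0, 0, 0.085, 0, -0.026, -0.027, 0, 0, 0, 0.085, 0, -0.028, -0.033, 0, 0, 0]
}}

```text
clock: 5.58
tcp_pos: [0.4802, -0.2693, -0.0089]
orientation: [1.249, 1.183, -1.249]
contact_force: [-1.1, -4.8, -1.1]
grip_width: 0.0855
```

```bash
python3 - <<'E'
from h import *
st(); print('tcp bridge',w2b(r.get_obs()['tcp_pos']))
crop(r.grab_frame('top'),210,130,400,250,4,'pics/c3.png')
E
```

```text
t 5.58 tcp [ 0.4802 -0.2693 -0.0089] jawyaw -0.0544 F [-1.1 -4.8 -1.1] w 0.0855
axes x,y,z cols
 [[ 0.     0.999 -0.054]
 [ 0.    -0.054 -0.999]
 [-1.     0.    -0.   ]] [ 0.59  0.63 -0.24  1.99  0.28  0.55  0.1 ]
tcp bridge [-0.01318646 -0.33208406]
```

View pics/c3.png

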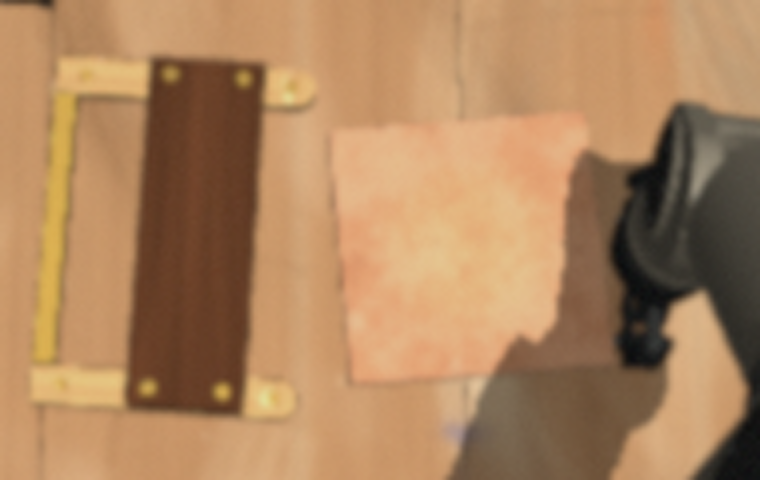

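```bash
python3 - <<'E'
from h import *
tile([[333,131],[586,113],[352,382]])
E
```

```text
tile [ 0.0073 -0.2104] rel yaw 0.1317 err [[-0.48, -0.39], [0.54, -0.16], [-0.06, 0.5]]
```

Request:
{"method": "carry_out", "body": {
  "targets": [0.085, 0, -0.003, -0.005, 0, 0, 0, 0.085, 0, -0.006, -0.01, 0, 0, 0, 0.085, 0, -0.009, -0.015, 0, 0, 0, 0.085, 0, -0.012, -0.02, 0, 0, 0, 0.085, 0, -0.012, -0.02, 0, 0, 0]
}}

```text
clock: 6.25
tcp_pos: [0.4689, -0.2464, -0.009]
orientation: [1.249, 1.186, -1.248]
contact_force: [0.3, -0.2, 0.1]
grip_width: 0.0847
```

```bash
python3 - <<'E'
from h import *
st(); print('tcp bridge',w2b(r.get_obs()['tcp_pos']))
crop(r.grab_frame('top'),210,130,400,250,4,'pics/c4.png')
E
```

```text
t 6.25 tcp [ 0.4689 -0.2464 -0.009 ] jawyaw -0.0529 F [ 0.3 -0.2  0.1] w 0.0847
axes x,y,z cols
 [[-0.001  0.999 -0.053]
 [ 0.002 -0.053 -0.999]
 [-1.    -0.001 -0.002]] [ 0.56  0.61 -0.24  2.04  0.28  0.52  0.07]
tcp bridge [-0.02570128 -0.30986976]
```

View pics/c4.png

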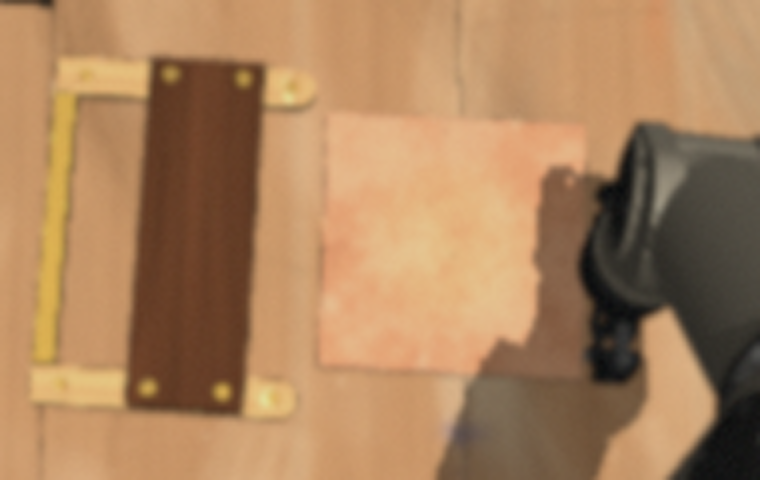

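```bash
python3 - <<'E'
from h import *
p=tile([[330,112],[585,125],[320,366]])
# rail inner edges near board/noses (z=.017) and just left of the board; bar face
for n,q in [('+in',[[290,110],[100,97]]),('-in',[[272,382],[90,368]]),('bar',[[76,96],[58,362]])]:
    print(n,[w2b(v).round(4).tolist() for v in w('top',unc(q,210,130,4),.017)])
E
```

```text
tile [ 0.0085 -0.1973] rel yaw 0.0162 err [[-0.26, 0.13], [0.49, -0.23], [-0.23, 0.09]]
+in [[0.1055, -0.0652], [0.1065, 0.0831]]
-in [[-0.1081, -0.0639], [-0.1065, 0.0742]]
bar [[0.1061, 0.1019], [-0.1035, 0.0988]]
```

```bash
python3 - <<'E'
from h import *
for q,z in(((-.0257,-.33),.0),((.135,-.197),.06),((.135,-.197),-.009)):
    go([*b2w(*q),z],BR[2]+np.pi/2)
E
```

```text
shift [-0.009  -0.0003  0.02  ] turn [-1.7974e+01 -2.3000e-02 -1.2000e-02]
shift [-0.0689  0.1607 -0.1127] turn [-1.7974e+01 -2.3000e-02 -1.2000e-02]
shift [ 1.000e-04  1.607e-01 -1.126e-01] turn [-1.7974e+01 -2.3000e-02 -1.2000e-02]
```

Request:
{"method": "carry_out", "body": {
  "targets": [0.085, 0, 0, 0.02, 0, 0, 0, 0.085, -0.03, 0, 0.02, 0, 0, 0, 0.085, -0.069, 0, 0.02, 0, 0, 0, 0.085, -0.069, 0.02, 0.005, -2, 0, 0, 0.085, -0.069, 0.04, -0.013, -4, 0, 0, 0.085, -0.069, 0.06, -0.03, -6, 0, 0, 0.085, -0.069, 0.08, -0.047, -8, 0, 0, 0.085, -0.069, 0.1, -0.065, -10, 0, 0, 0.085, -0.069, 0.12, -0.083, -12, 0, 0, 0.085, -0.069, 0.14, -0.1, -14, 0, 0, 0.085, -0.069, 0.161, -0.113, -16, 0, 0, 0.085, -0.069, 0.161, -0.113, -18, 0, 0]
}}

```text
clock: 7.8
tcp_pos: [0.6378, -0.1421, 0.0603]
orientation: [0.039, 1.569, -0.034]
contact_force: [0.3, -0.6, 0.1]
grip_width: 0.0847
```

```bash
python3 - <<'E'
from h import *
st()
for x in(.135,.110): go([*b2w(x,-.197),-.009],BR[2]+np.pi/2)
E
```

```text
t 7.8 tcp [ 0.6378 -0.1421  0.0603] jawyaw 1.5239 F [ 0.3 -0.6  0.1] w 0.0847
axes x,y,z cols
 [[ 0.001  0.047  0.999]
 [ 0.003  0.999 -0.047]
 [-1.     0.003  0.001]] [ 0.58  0.73 -0.66  1.7   0.54  0.9   1.23]
shift [ 0.0693 -0.0008 -0.0022] turn [ 0.095  0.011 -0.038]
shift [ 0.0693 -0.0006 -0.0272] turn [ 0.095  0.011 -0.038]
```

Request:
{"method": "carry_out", "body": {
  "targets": [0.085, 0.03, 0, -0.002, 0.095, 0, -0.038, 0.085, 0.055, 0, -0.002, 0.095, 0, -0.038, 0.085, 0.069, 0, -0.002, 0.095, 0, -0.038, 0.085, 0.069, 0, -0.008, 0.095, 0, -0.038, 0.085, 0.069, 0, -0.013, 0.095, 0, -0.038, 0.085, 0.069, 0, -0.017, 0.095, 0, -0.038, 0.085, 0.069, 0, -0.02, 0.095, 0, -0.038, 0.085, 0.069, 0, -0.023, 0.095, 0, -0.038, 0.085, 0.069, 0, -0.026, 0.095, 0, -0.038, 0.085, 0.069, 0, -0.027, 0.095, 0, -0.038]
}}

```text
clock: 9.05
tcp_pos: [0.6126, -0.1407, -0.0077]
orientation: [0.044, 1.566, -0.043]
contact_force: [5.0, -1.7, 1.4]
grip_width: 0.0851
```

```bash
python3 - <<'E'
from h import *
st(); print('tcp bridge',w2b(r.get_obs()['tcp_pos']))
crop(r.grab_frame('top'),210,130,400,250,4,'pics/c5.png')
E
```

```text
t 9.05 tcp [ 0.6126 -0.1407 -0.0077] jawyaw 1.5154 F [ 5.  -1.7  1.4] w 0.0851
axes x,y,z cols
 [[ 0.005  0.055  0.998]
 [-0.     0.998 -0.055]
 [-1.     0.     0.005]] [ 0.56  0.78 -0.6   1.79  0.62  0.76  1.15]
tcp bridge [ 0.11190539 -0.19641063]
```

View pics/c5.png

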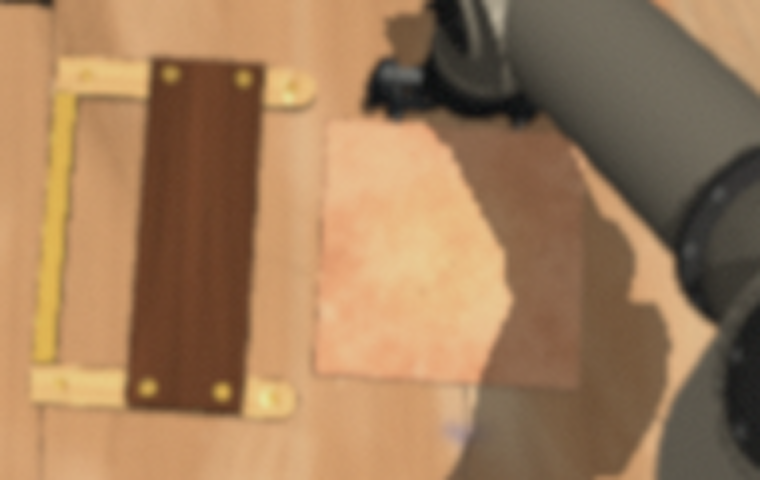

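```bash
python3 - <<'E'
from h import *
Tn=np.array(T)[[0,2,3]]
p,e=fit('top',Tn,unc([[328,120],[317,375],[579,388]],210,130,4),[.5,-.2,0]); print(w2b(p),p[2]-BR[2],e.tolist())
E
```

```text
[ 0.00183055 -0.19575865] 0.01068070726116397 [[-0.2, -0.01], [-0.3, -0.21], [0.49, 0.2]]
```

```bash
python3 - <<'E'
from h import *
for q,z in(((.14,-.197),.06),((.002,-.34),.06),((.002,-.34),-.008)):
    go([*b2w(*q),z],BR[2])
E
```

```text
shift [-0.0676 -0.0006  0.0285] turn [17.998  0.038 -0.041]
shift [-0.0683 -0.1436 -0.1095] turn [17.998  0.038 -0.041]
shift [-0.0003 -0.1436 -0.1098] turn [17.998  0.038 -0.041]
```

Request:
{"method": "carry_out", "body": {
  "targets": [0.085, 0, 0, 0.02, 0, 0, 0, 0.085, -0.03, 0, 0.02, 0, 0, 0, 0.085, -0.068, 0, 0.02, 2, 0, 0, 0.085, -0.068, -0.02, 0.0, 4, 0, 0, 0.085, -0.068, -0.04, -0.02, 6, 0, 0, 0.085, -0.068, -0.06, -0.04, 8, 0, 0, 0.085, -0.068, -0.08, -0.06, 10, 0, 0, 0.085, -0.068, -0.1, -0.08, 12, 0, 0, 0.085, -0.068, -0.12, -0.1, 14, 0, 0, 0.085, -0.068, -0.1436, -0.1098, 16, 0.04, -0.04, 0.085, -0.068, -0.1436, -0.1098, 18, 0.04, -0.04, 0.085, -0.05, -0.1436, -0.1098, 18, 0.04, -0.04]
}}

```text
clock: 10.6
tcp_pos: [0.495, -0.2782, 0.0421]
orientation: [1.249, 1.181, -1.249]
contact_force: [0.3, 0.0, -0.7]
grip_width: 0.0852
```

```bash
python3 - <<'E'
from h import *
st()
go([*b2w(.002,-.34),-.008],BR[2]); go([*b2w(.000,-.23),-.008],BR[2])
E
```

```text
t 10.6 tcp [ 0.495  -0.2782  0.0421] jawyaw -0.0545 F [ 0.3  0.  -0.7] w 0.0852
axes x,y,z cols
 [[ 0.001  0.999 -0.054]
 [-0.001 -0.054 -0.999]
 [-1.     0.001  0.001]] [ 0.62  0.57 -0.28  1.94  0.25  0.67  0.13]
shift [ 0.0501 -0.0001 -0.0002] turn [ 0.008  0.009 -0.015]
shift [ 0.05   -0.0021 -0.1102] turn [ 0.008  0.009 -0.015]
```

Request:
{"method": "carry_out", "body": {
  "targets": [0.085, 0.03, 0, 0, 0, 0, 0, 0.085, 0.05, 0, 0, 0, 0, 0, 0.085, 0.05, 0, -0.012, 0, 0, 0, 0.085, 0.05, 0, -0.023, 0, 0, 0, 0.085, 0.05, 0, -0.03, 0, 0, 0, 0.085, 0.05, 0, -0.037, 0, 0, 0, 0.085, 0.05, 0, -0.044, 0, 0, 0, 0.085, 0.05, -0.001, -0.052, 0, 0, 0, 0.085, 0.05, -0.001, -0.06, 0, 0, 0, 0.085, 0.05, -0.001, -0.068, 0, 0, 0, 0.085, 0.05, -0.001, -0.075, 0, 0, 0, 0.085, 0.05, -0.001, -0.08, 0, 0, 0]
}}

```text
clock: 12.1
tcp_pos: [0.4988, -0.2002, -0.0071]
orientation: [1.249, 1.178, -1.25]
contact_force: [-0.4, -5.9, 1.3]
grip_width: 0.085
```

```bash
python3 - <<'E'
from h import *
st(); print('tcp bridge',w2b(r.get_obs()['tcp_pos']))
go([*b2w(0,-.112),-.008],BR[2])
crop(r.grab_frame('top'),210,130,400,250,4,'pics/c6.png')
E
```

```text
t 12.1 tcp [ 0.4988 -0.2002 -0.0071] jawyaw -0.0561 F [-0.4 -5.9  1.3] w 0.085
axes x,y,z cols
 [[ 0.003  0.998 -0.056]
 [-0.004 -0.056 -0.998]
 [-1.     0.003  0.003]] [ 0.46  0.61 -0.25  2.03  0.28  0.53 -0.05]
tcp bridge [ 0.00160971 -0.26209805]
shift [ 0.0004 -0.0017 -0.1501] turn [-0.01   0.038 -0.032]
```

View pics/c6.png

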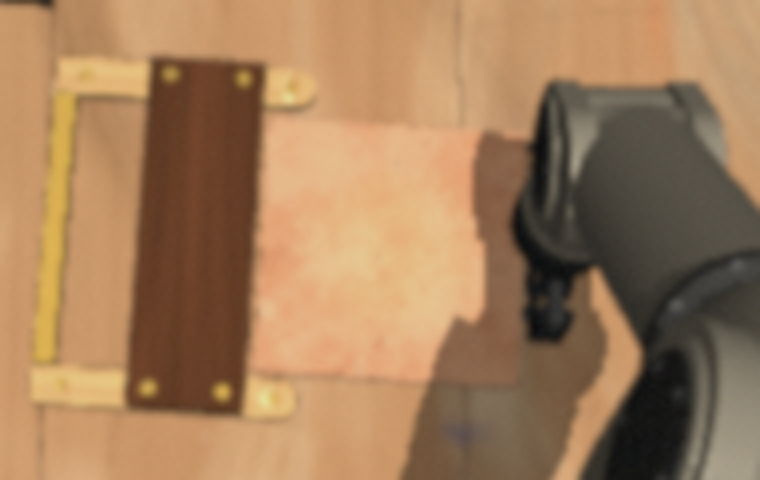

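The tile has entered the mouth with a gap on both sides (upper edge at row ~122 against a rail at ~110, lower ~374 against ~381). Pushing on.

Request:
{"method": "carry_out", "body": {
  "targets": [0.085, 0, 0, -0.009, 0, 0, 0, 0.085, 0, 0, -0.018, 0, 0, 0, 0.085, 0, 0, -0.028, 0, 0, 0, 0.085, 0, 0, -0.038, 0, 0, 0, 0.085, 0, 0, -0.048, 0, 0, 0, 0.085, 0, 0, -0.058, 0, 0, 0, 0.085, 0, 0, -0.068, 0, 0, 0, 0.085, 0, 0, -0.078, 0, 0, 0, 0.085, 0, 0, -0.088, 0, 0, 0, 0.085, 0, 0, -0.098, 0, 0, 0, 0.085, 0, 0, -0.108, 0, 0, 0, 0.085, 0, 0, -0.118, 0, 0, 0]
}}

```text
clock: 13.65
tcp_pos: [0.5056, -0.0824, -0.0069]
orientation: [1.249, 1.176, -1.25]
contact_force: [-0.1, -7.3, 3.8]
grip_width: 0.0848
```

```bash
python3 - <<'E'
from h import *
st(); print('tcp bridge',w2b(r.get_obs()['tcp_pos'])); go([*b2w(0,-.112),-.008],BR[2])
E
```

```text
t 13.65 tcp [ 0.5056 -0.0824 -0.0069] jawyaw -0.0564 F [-0.1 -7.3  3.8] w 0.0848
axes x,y,z cols
 [[ 0.003  0.998 -0.056]
 [-0.005 -0.056 -0.998]
 [-1.     0.003  0.004]] [ 0.22  0.58 -0.23  2.09  0.28  0.5  -0.27]
tcp bridge [ 0.00185503 -0.14412055]
shift [ 0.001  -0.0019 -0.0321] turn [-0.014  0.051 -0.037]
```

Request:
{"method": "carry_out", "body": {
  "targets": [0.085, 0, 0, -0.006, 0, 0, 0, 0.085, 0, 0, -0.012, 0, 0, 0, 0.085, 0, 0, -0.017, 0, 0, 0, 0.085, 0, 0, -0.021, 0, 0, 0, 0.085, 0, 0, -0.024, 0, 0, 0, 0.085, 0, 0, -0.027, 0, 0, 0, 0.085, 0, 0, -0.029, 0, 0, 0, 0.085, 0, 0, -0.031, 0, 0, 0]
}}

```text
clock: 14.65
tcp_pos: [0.5071, -0.0522, -0.0069]
orientation: [1.248, 1.175, -1.252]
contact_force: [-1.0, -6.4, 3.1]
grip_width: 0.0848
```

Request:
{"method": "carry_out", "body": {
  "targets": [0.085, 0, 0, -0.001, 0, 0, 0, 0.085, 0, 0, -0.002, 0, 0, 0, 0.085, 0, 0, -0.002, 0, 0, 0]
}}

```text
clock: 15.02
tcp_pos: [0.507, -0.0504, -0.0068]
orientation: [1.248, 1.175, -1.252]
contact_force: [0.1, -5.2, 0.3]
grip_width: 0.0852
```

Request:
{"method": "carry_out", "body": {
  "targets": [0.085, 0, 0, -0.001, 0, 0, 0, 0.085, 0, 0, -0.002, 0, 0, 0, 0.085, 0, 0, -0.002, 0, 0, 0]
}}

```text
clock: 15.4
tcp_pos: [0.5069, -0.0497, -0.0068]
orientation: [1.247, 1.174, -1.254]
contact_force: [0.1, -8.1, 0.5]
grip_width: 0.0851
```

```bash
python3 - <<'E'
from h import *
st(); print('tcp bridge',w2b(r.get_obs()['tcp_pos']))
crop(r.grab_frame('top'),210,130,400,250,4,'pics/c7.png')
E
```

```text
t 15.4 tcp [ 0.5069 -0.0497 -0.0068] jawyaw -0.0585 F [ 0.1 -8.1  0.5] w 0.0851
axes x,y,z cols
 [[ 0.002  0.998 -0.058]
 [-0.008 -0.058 -0.998]
 [-1.     0.002  0.008]] [ 0.15  0.58 -0.22  2.09  0.28  0.49 -0.34]
tcp bridge [ 0.00136571 -0.1114054 ]
```

View pics/c7.png

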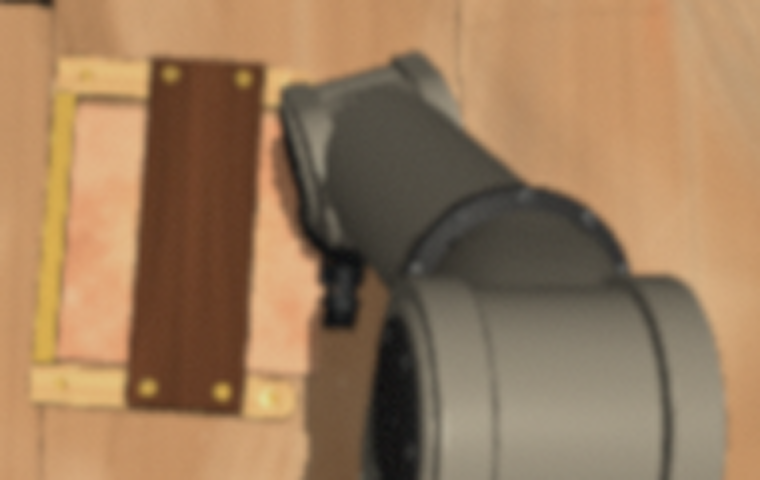

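The tile is up against the brass bar (its edge runs (76,100)–(60,360)). The arm stalled as the force rose, so I'll press a little more to seat it.

Request:
{"method": "carry_out", "body": {
  "targets": [0.085, 0, 0, -0.002, 0, 0, 0, 0.085, 0, 0, -0.004, 0, 0, 0, 0.085, 0, 0, -0.004, 0, 0, 0]
}}

```text
clock: 15.82
tcp_pos: [0.5069, -0.0496, -0.0067]
orientation: [1.246, 1.17, -1.259]
contact_force: [1.7, -15.0, 0.3]
grip_width: 0.0852
```

Request:
{"method": "carry_out", "body": {
  "targets": [0.085, 0, 0, -0.004, 0, 0, 0, 0.085, 0, 0, -0.006, 0, 0, 0, 0.085, 0, 0, -0.006, 0, 0, 0]
}}

```text
clock: 16.2
tcp_pos: [0.5068, -0.0496, -0.0067]
orientation: [1.242, 1.164, -1.264]
contact_force: [1.3, -19.6, 0.7]
grip_width: 0.085
```

Request:
{"method": "carry_out", "body": {
  "targets": [0.085, 0, 0, 0.004, 0, 0, 0, 0.085, 0, 0, 0.015, 0, 0, 0, 0.085, 0, 0, 0.04, 0, 0, 0, 0.085, 0, 0, 0.08, 0, 0, 0, 0.085, -0.03, 0, 0.12, 0, 0, 0, 0.085, -0.07, 0, 0.16, 0, 0, 0, 0.085, -0.11, 0, 0.21, 0, 0, 0, 0.085, -0.15, 0, 0.26, 0, 0, 0, 0.085, -0.15, 0, 0.31, 0, 0, 0, 0.085, -0.15, 0, 0.33, 0, 0, 0, 0.085, -0.15, 0, 0.33, 0, 0, 0]
}}

```text
clock: 17.58
tcp_pos: [0.4852, -0.3763, 0.1488]
orientation: [1.244, 1.165, -1.266]
contact_force: [-0.5, 0.6, 0.4]
grip_width: 0.085
```

```bash
python3 - <<'E'
from h import *
st(); g=r.grab_frame('top'); cv2.imwrite('pics/top8.png',g)
a=cv2.resize(g[130:250,200:330],None,fx=5,fy=5,interpolation=cv2.INTER_CUBIC); cv2.imwrite('pics/c8.png',a)
d=cv2.absdiff(g,cv2.imread('pics/top0.png')).max(2); d[130:250,210:]=0
n,_,s,c=cv2.connectedComponentsWithStats((cv2.blur(d,(3,3))>35).astype(np.uint8))
print([x.tolist() for x in s[1:] if x[4]>6])
E
```

```text
t 17.57 tcp [ 0.4852 -0.3763  0.1488] jawyaw -0.0654 F [-0.5  0.6  0.4] w 0.085
axes x,y,z cols
 [[-0.001  0.998 -0.065]
 [-0.018 -0.065 -0.998]
 [-1.     0.     0.018]] [ 0.75  0.47 -0.26  1.78  0.17  0.9   0.34]
[[288, 249, 213, 135, 15831], [474, 250, 25, 32, 276], [497, 276, 15, 22, 269], [432, 287, 4, 5, 16], [477, 310, 16, 30, 153], [270, 314, 12, 8, 41], [427, 314, 5, 15, 51], [249, 327, 15, 15, 91], [248, 344, 6, 10, 48], [269, 347, 17, 14, 122], [270, 349, 27, 29, 264], [505, 348, 7, 21, 84], [243, 362, 19, 22, 201], [296, 366, 18, 18, 179], [260, 369, 10, 11, 71], [471, 370, 15, 11, 70], [268, 379, 5, 5, 16], [253, 380, 6, 4, 18], [480, 381, 8, 3, 16]]
```

View pics/c8.png

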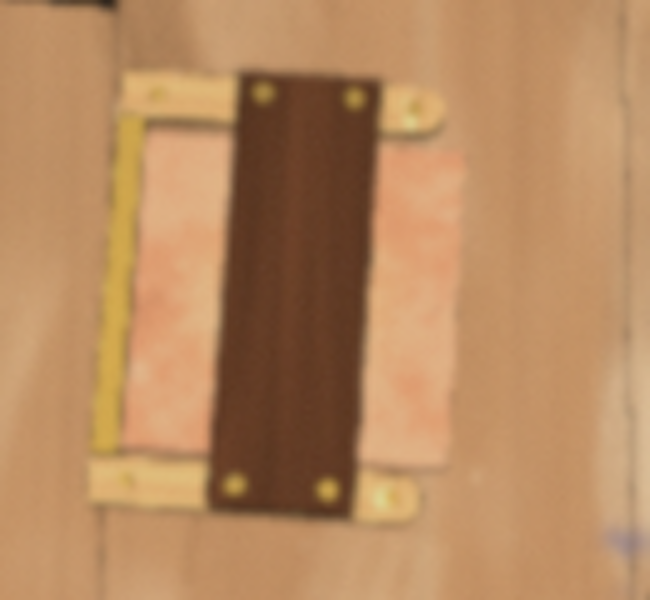

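```bash
python3 - <<'E'
from h import *
for q,z in([[[465,150],[446,467]],.012],[[[148,130],[122,450]],.012],[[[145,122],[118,452]],.017]):
    print([w2b(v).round(4).tolist() for v in w('top',unc(q,200,130,5),z)])
# edge-based line fits, red-ish profile: subpixel gradient peak along rows
g=cv2.GaussianBlur(cv2.imread('pics/top8.png')[:,:,0].astype(float),(0,0),.8)
for y0,x in((-.1,None),(-.045,None)):
    out=[]
    for X in np.linspace(-.08,.08,9):
        ys=np.arange(y0-.012,y0+.012,.0005); z=.012 if y0<-.09 else .033
        P=np.array([[*b2w(X,y),z] for y in ys]); u=px('top',P).astype(np.float32)
        v=cv2.remap(g.astype(np.float32),u[:,0].reshape(1,-1),u[:,1].reshape(1,-1),cv2.INTER_CUBIC)[0]
        out.append((X,ys[np.argmax(abs(np.gradient(v)))]))
    out=np.array(out); print(out[:,1].round(4).tolist(),np.polyfit(*out.T,1).round(4))
E
```

```text
[[0.101, -0.0983], [-0.0987, -0.0975]]
[[0.1013, 0.1], [-0.1012, 0.0998]]
[[0.1049, 0.1018], [-0.1033, 0.1016]]
[-0.1, -0.096, -0.098, -0.0995, -0.0985, -0.101, -0.1, -0.0985, -0.0975] [-0.0025 -0.0988]
[-0.0445, -0.044, -0.0425, -0.044, -0.043, -0.0445, -0.0435, -0.0455, -0.044] [-0.0042 -0.0439]
```

```bash
python3 -c "
from bench import r
print(r.hand_in())"
```

```text
the job is handed in; nothing more can be done
None
```

The tile is home in the bridge, flush against the brass stop as far as the camera and force readings can tell, and the job is handed in. It was only pushed, never gripped or lifted. With the open fingers I turned it square, nudged it about 7 mm sideways to line up with the mouth, then pushed it in.

**Position:** the final top view puts the tile's rear edge at the bridge's y = -98.8 mm, where fully home is -99 mm. It is parallel to the bridge within about 0.003 rad and roughly centred between the rails.

**Seating:** the tile stopped moving while I pressed up to about 20 N, far below the force limits.

**Timing and hand:** the job took about 17.6 s of the 72 s. The hand finished about 0.15 m above the table, well clear, with no contact force.

**Other objects:** comparing the first and last top pictures showed no change outside the area of the arm and its shadow. The marker lies in that area, so the comparison could not check it directly. The fingers stayed about 0.1 m or more away from it whenever they were low.

No check failed. The bar's face measured about 1 mm past its nominal position, which is within the camera's roughly 2 mm accuracy.

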